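Fit a fuse in the bayonet fuse tester and hold the contact closed

TASK

Test the red-banded fuse: let it slide end-down, all the way, into the well in the middle of the fuse tester's socket, and leave the other two fuses in the rack. Then fit the red bayonet cap with its pins in the slots, push it down against the spring until its flange is flush on the metal plate, and twist it a quarter turn clockwise (seen from above). The springs throw it back, so finish while still gripping it, holding it flush and fully turned.

Things in the scene. Friction and masses are not known exactly. Their poses are not given: they have to be found in the camera images.
- fuse_tester: Fuse tester, fixed: grey 84 x 84 mm block, 72 x 72 mm aluminium cover plate on top (upper face 82 mm above the bench, 10 mm thick), low terminal foot under 55 mm high on its +x side. Origin: centre of the block's underside, on the socket's axis; z up, x along the slot.
- socket_mouth (a point): On the socket's axis in the plane of the cover plate's upper face, 82 mm above the bench; axes as the tester. The plate's keyhole: a central opening 23 mm across plus a straight slot across it along x, 44 mm long, 11 mm wide, with red marks at its ends. A sprung brass ring (open middle 24 mm) with dogs that catch the cap's pins lies 14 mm below this point.
- plunger (a joint): How far the brass ring is pushed down, m: 0 at rest, about 0.008 with the cap's flange flush on the plate. Spring: about 3 N at the start, about 10 N when flush. From about 0.004 the pins are below the plate and the cap can turn; a turned cap that is not pressed rises back to about 0.004.
- turner (a joint): How far the brass ring is turned clockwise seen from above, rad: 0 at rest (dogs in line with the slot), stop at 1.6. A spring turns it back: about 0.02 N m at the start, 0.07 N m at a quarter turn. The cap's pins turn it.
- fuse_red_mid (a point): Fuse to be tested: white ceramic cartridge, upright, 14 mm diameter x 51 mm, red band and red top end. The point is its centre, half-way up; z is its long axis. It stands in a hole of the rack, 31 mm of it above the rack.
- fuse_blue_mid (a point): Same kind of fuse with blue band and top, to stay in the rack. Its centre.
- fuse_green_mid (a point): Same kind of fuse with green band and top, to stay in the rack. Its centre.
- fuse_rack: Light wooden block 124 (x) x 50 (y) x 26 mm, fixed, with three 16.5 mm holes 20 mm deep, 40 mm apart along its x axis. Origin: centre of its underside.
- cap_grip (a point): Red bayonet cap: finger wing 34 mm long (x), 12 mm thick (y), 25 mm tall, on a round flange of 54 mm diameter, 6 mm thick. The point: middle of the wing, 18 mm above the flange's underside, 13 mm below the wing's top. x along wing and pins, z up; same after half a turn. It starts upright, flange underside 30 mm above the bench; flush in the socket the point is 18 mm above the plate.
- cap_stand: Fixed black ring, 68 mm outside, 45 mm inside, 30 mm high, in which the cap is parked with play of about 2 mm. Origin: centre of its underside.
- well_mouth (a point): On the same axis, centre of the fuse well's mouth, 24 mm below the plate's upper face: round well of 17 mm diameter with a 2 mm lead-in, floor 52 mm below this point. A fuse standing in it ends 25 mm below the plate's upper face.
- cap_foot (a point): Centre of the lower end of the cap's steel shank (20 mm diameter, 22 mm long below the flange, chamfered foot); axes as the cap. A cross pin of 8 mm diameter runs along the cap's x axis, 40 mm tip to tip, its centre line 18 mm below the flange's underside.
Things that resemble listed ones, but are neither listed nor needed, are in the scene too. What is meant by the part that bears cap_grip is not pink or yellow, and is the larger of those in its own colour.

How it is judged:
By the outcome, as a careful person would: the job done as asked, in the order asked, and still so for the second after the job is handed in, while the arm keeps its last pose, push and grip.
It also fails if it takes over 64 s, if anything falls off the work surface, if the arm or the gripper's body presses on something with over 40 N, if the wrist force passes 120 N, or if a joint passes its speed limit or range.

ROBOT

A 6-joint arm with a two-finger parallel gripper is mounted at the origin on a cart in front of the work surface, level with it; the furniture and walls round the work are solid. World frame = base frame: x ahead of the robot, y to its left, z up, the work surface at z = 0. Lengths are in m, angles in rad, forces in N, time in s.
With the tool pointing down it reaches from about 0.35 to 0.875 m from the base axis. Payload 4.2 kg.
Tool frame: the origin (TCP) lies where the fingers leave the gripper's body, on its centre line; the fingertips stand 73 mm ahead of it and the grasp point (between the pads) lies 54 mm ahead of it; z points along the fingers, y is the line along which they close (so a half turn about z gives the same grasp; the last joint's range is limited). The gripper opens to 85 mm and grips with 20 to 120 N. Pads are 22 mm wide; open, the fingers measure 114 mm over their backs; the gripper's body (76 mm by 85 mm) begins 54 mm behind the grasp point. The pads swing forward as they close: fully open they stand 13 mm farther back than shut.
Start: joints at [-0.98, 0.385, 0.008, 0, -1.194, -0.259], TCP at [0.204, -0.591, 0.304] pointing down, gripper open.
Joint ranges: [-3.14, 3.14], [-1.21, 2.06], [-1.07, 1.41], [-3.16, 2.05], [-2.99, -0.16], [-3.1, 3.1]. Speed limits (rad/s): [2.79, 2.79, 3.14, 3.14, 3.14, 3.14].

INTERFACE

Orientations are given as a unit quaternion [x, y, z, w].
In Python, from bench import telemetry, viewer, ticket gives the robot as it stands. The module is installed in compiled form; this text tells all that it offers.
- The arm moves only by the shell command python3 -m pendant 'ROWS' [OPENING] [FORCE]. ROWS is JSON, a list of rows, each an object with "delta_pos": the shift along the tool's x, y, z in mm, a list of three; "turn": the turn about the tool's z in degrees. A call has 1 to 5 rows; each row is the pose to reach, as a shift and turn from the pose commanded when the call began, along the tool's axes at that moment; what a row does not reach only later rows make up. A row lasts 1/8 s, in which the tool goes at most 62.5 mm and 10.7 degrees, less where a joint would pass 70% of its speed; a pose out of reach is approached as far as the arm can. A call with a gripper value outside its range is refused whole. OPENING is the finger opening in mm, from 0 to 85.4, set as the call begins (- or left out, the last holds). The fingers move at their own pace and stop on an object; FORCE is the grip in N (left out, the last holds). Time passes only in rows, so rows that repeat a pose let the fingers close. It gives the time, the measured TCP pose, the force, the opening and the grip force at its end, in the units of the state.
- telemetry.sense(): the state, without advancing time (a new reading comes with each control period).
- viewer.capture(name): name is "scene" or "top" or "wrist"; returns a dict with "color" (480x640x3 uint8, red, green, blue), "intrinsics" (3x3 intrinsics, pixels), "pose" (4x4, takes a point from camera to world coordinates). Camera axes: x right, y up, looking along -z (the intrinsics and any distortion apply to the point x, -y, -z); pixel columns grow to the right and rows downward; lengths in m; the calibration is good to about 2 mm. A picture is of the moment at which its call begins. There is no depth.
- ticket.sign_off(): hands the job in; it is judged then, once.
The state is a dict: "clock": time; "qpos": joint angles; "qd": joint speeds; "joint_torque": joint torques, N m; "eef_pos": TCP position; "orientation": TCP orientation; "ft_force": force on the tool from outside, world axes, zero at the start; "wrist_torque": the same for the moment, N m; "finger_gap": finger opening in m; "grip_force": force on a finger pad.
Only numpy, scipy, OpenCV 4.12 (cv2) and the standard library are available. Lean on these libraries where they do the work, as an engineer would, in place of code of your own. Each camera call takes 0.05 s, during which the arm holds its last target. There are 200 camera calls.

## Working session

There is one attempt and no reset: what is moved stays moved. The work goes in short steps, Python scripts to look and compute and a shell command to move; the robot and the scene stay as the last step left them, time stands still between calls to the robot, and variables do not carry over. Pictures are saved under pics/ and viewed, at most 14 in all, crops included, and the job is handed in when it is done.

```bash
mkdir -p pics; cat > h.py <<'E'
import cv2,numpy as np
from bench import telemetry,viewer,ticket
def cap(n,f=None):
    c=viewer.capture(n)
    if f: cv2.imwrite('pics/'+f,c['color'][:,:,::-1])
    return c
def ray(c,u,v):
    K=np.array(c['intrinsics']);T=np.array(c['pose'])
    d=np.linalg.inv(K)@[u,v,1];d=T[:3,:3]@[d[0],-d[1],-d[2]]
    return T[:3,3],d
def onz(c,u,v,z):
    o,d=ray(c,u,v);return o+d*(z-o[2])/d[2]
def proj(c,p):
    K=np.array(c['intrinsics']);T=np.array(c['pose'])
    q=T[:3,:3].T@(np.array(p)-T[:3,3]);q=K@[q[0],-q[1],-q[2]];return q[:2]/q[2]
def blobs(c,lo,hi,amin=30):
    h=cv2.cvtColor(c['color'],cv2.COLOR_RGB2HSV)
    m=cv2.inRange(h,np.array(lo),np.array(hi)) if lo[0]<=hi[0] else cv2.inRange(h,np.array([lo[0],lo[1],lo[2]]),np.array([180,hi[1],hi[2]]))|cv2.inRange(h,np.array([0,lo[1],lo[2]]),np.array(hi))
    n,l,s,ce=cv2.connectedComponentsWithStats(m)
    return [(s[i].tolist(),ce[i].round(1).tolist()) for i in range(1,n) if s[i][4]>=amin],l
E
python3 - <<'E'
from h import *
for n in('top','scene'):
    c=cap(n,n+'0.png');print(n,c.keys(),np.round(c['intrinsics'],1).tolist(),np.round(c['pose'],3).tolist())
    for b in blobs(c,(170,110,60),(8,255,255))[0]:print(b)
print(telemetry.sense())
E
```

```text
top dict_keys(['color', 'intrinsics', 'pose']) [[562.1, 0.0, 327.5], [0.0, 562.1, 237.6], [0.0, 0.0, 1.0]] [[-0.013, 0.982, -0.191, 0.291], [-1.0, -0.013, -0.0, 0.032], [-0.003, 0.191, 0.982, 1.119], [0.0, 0.0, 0.0, 1.0]]
([409, 150, 17, 15, 190], [416.9, 156.9])
([205, 166, 14, 19, 152], [211.7, 175.2])
([129, 201, 26, 54, 804], [141.6, 227.3])
([575, 209, 9, 9, 59], [579.3, 213.1])
([207, 230, 30, 30, 696], [221.7, 244.7])
([355, 231, 10, 10, 68], [359.1, 235.2])
([494, 241, 10, 8, 53], [498.8, 244.4])
([162, 256, 23, 22, 384], [173.3, 266.6])
scene dict_keys(['color', 'intrinsics', 'pose']) [[580.7, 0.0, 320.0], [0.0, 580.7, 233.6], [0.0, 0.0, 1.0]] [[0.899, 0.243, -0.365, 0.103], [-0.438, 0.466, -0.769, -0.81], [-0.017, 0.851, 0.525, 0.652], [0.0, 0.0, 0.0, 1.0]]
([440, 281, 18, 11, 125], [448.6, 286.2])
([401, 352, 10, 11, 86], [405.6, 357.2])
([541, 418, 12, 11, 46], [546.0, 423.3])
([512, 431, 13, 13, 103], [518.2, 436.6])
{'clock': 0.1, 'qpos': array([-9.80408006e-01,  3.85503581e-01,  6.77363733e-03, -4.08229466e-04,
       -1.19401017e+00, -2.58599527e-01]), 'qd': array([ 0.00011627, -0.00135471,  0.00373305,  0.00206781,  0.00144919,
       -0.00040023]), 'joint_torque': array([-4.09478098e-04, -3.93320346e+01,  1.88930297e+01,  4.19788107e+00,
       -2.60598194e-03,  5.82123022e-06]), 'eef_pos': array([ 0.20348268, -0.59055551,  0.30292473]), 'orientation': array([-1.65060182e-01,  9.86283000e-01,  9.63772337e-04, -2.27397732e-04]), 'ft_force': array([-0.42630659,  0.29047648, -0.70403889]), 'wrist_torque': array([ 0.03320425, -0.00467832, -0.00092886]), 'grip_force': 0.0, 'finger_gap': 0.085239861909574}
```

View pics/top0.png

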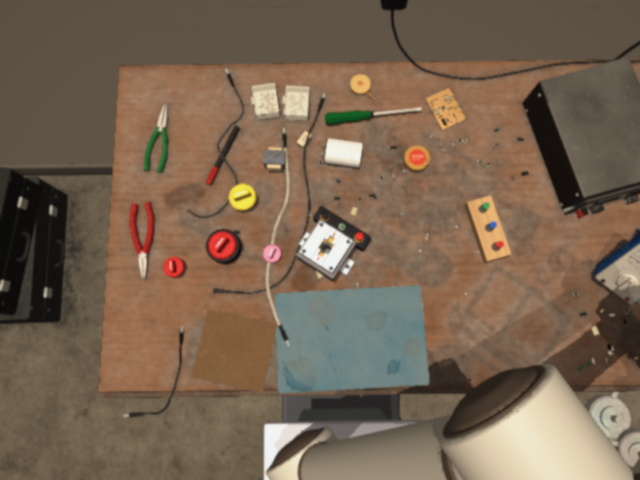

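View pics/scene0.png

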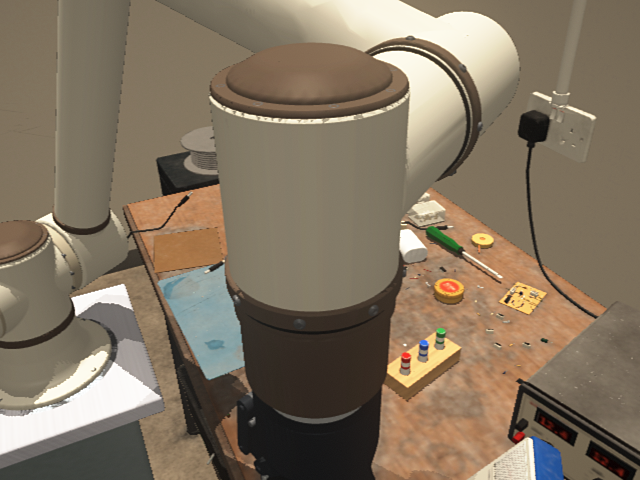

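Top view: the tester is at about (328,246), the large red cap in its black stand at (223,246), and the rack at (488,228) with the red fuse at (499,244). The small red cap at (173,267) and the pink and yellow ones are decoys. In the scene view the arm hides the tester and the cap.

```bash
cat > frame.py <<'E'
import sys
from h import *
from scipy.spatial.transform import Rotation as R
def toolshift(p,gz):  # world grasp point target xy + TCP z -> shift in tool mm
    s=telemetry.sense();r=R.from_quat(s['orientation'])
    return (r.inv().apply(np.array([p[0],p[1],gz])-s['eef_pos'])*1000).round(1)
def ydir():
    r=R.from_quat(telemetry.sense()['orientation']).as_matrix()
    return np.degrees(np.arctan2(r[1,1],r[0,1]))
E
python3 - <<'E'
from frame import *
c=cap('top')
hs=[b for b in blobs(c,(95,100,60),(125,255,255),20)[0] if 480<b[1][0]<500]
gs=[b for b in blobs(c,(45,80,30),(85,255,255),20)[0] if 475<b[1][0]<500]
rd=[b for b in blobs(c,(170,110,60),(8,255,255))[0] if 485<b[1][0]<510]
P={}
for n,b in(('r',rd),('b',hs),('g',gs)):
    print(n,b)
    if b: P[n]=onz(c,*b[0][1],.055);print(P[n].round(4))
print('cap',onz(c,221.7,244.7,.042),)
# plate
h=cv2.cvtColor(c['color'],cv2.COLOR_RGB2HSV);m=cv2.inRange(h,np.array([0,0,150]),np.array([180,40,255]));m[:, :290]=0;m[:,375:]=0;m[:205]=0;m[290:]=0
cs,_=cv2.findContours(m,0,2);k=max(cs,key=cv2.contourArea);rc=cv2.minAreaRect(k);print(rc)
print([onz(c,*q,.082).round(3) for q in cv2.boxPoints(rc)],onz(c,*rc[0],.082).round(4))
print(ydir(),toolshift(P['r'],.28),toolshift(P['r'],.18))
im=cv2.resize(c['color'][195:295,180:380],None,fx=4,fy=4,interpolation=2)
cv2.imwrite('pics/crop.png',im[:,:,::-1])
E
```

```text
r [([494, 241, 10, 8, 53], [498.8, 244.4])]
[ 0.4803 -0.2968  0.055 ]
b [([490, 222, 6, 6, 26], [492.5, 224.7])]
[ 0.5192 -0.2873  0.055 ]
g [([482, 203, 7, 7, 32], [485.2, 205.8])]
[ 0.557  -0.2757  0.055 ]
cap [0.48901513 0.23864519 0.042     ]
((323.6538391113281, 244.7692108154297), (44.09865951538086, 39.938411712646484), 33.690067291259766)
[array([0.471, 0.095, 0.082]), array([0.535, 0.053, 0.082]), array([ 0.487, -0.016,  0.082]), array([0.424, 0.027, 0.082])] [0.479  0.0397 0.082 ]
109.00354664828687 [-357.4  187.6   23.3] [-357.4  187.5  123.3]
```

View pics/crop.png

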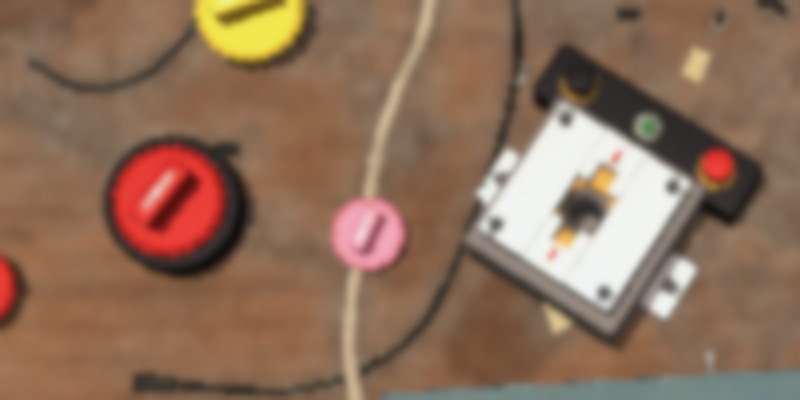

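The crop shows the keyhole centre at crop (585,208), with red marks at (616,157) and (552,255), so the slot runs at about -33° in the world. The large red cap sits at (170,205) with its wing at roughly -45°.

```bash
python3 -m pendant '[{"delta_pos":[-45,24,0],"turn":0},{"delta_pos":[-90,48,0],"turn":0},{"delta_pos":[-135,71,0],"turn":0},{"delta_pos":[-180,94,0],"turn":0},{"delta_pos":[-225,118,0],"turn":0}]' 50 && python3 -m pendant '[{"delta_pos":[-45,24,20],"turn":2},{"delta_pos":[-90,48,40],"turn":3.6},{"delta_pos":[-132,70,60],"turn":3.6},{"delta_pos":[-132,70,75],"turn":3.6},{"delta_pos":[-132,70,75],"turn":3.6}]'
python3 - <<'E'
from frame import *
c=cap('wrist','w1.png');print(np.round(c['pose'],3).tolist(),np.round(c['intrinsics'][0],1))
s=telemetry.sense();print(s['qpos'].round(3),ydir(),s['ft_force'])
for b in blobs(c,(170,110,60),(8,255,255),100)[0]:print(b)
E
```

```text
clock: 0.78
eef_pos: [0.3788, -0.4047, 0.3037]
orientation: [-0.165, 0.986, 0.0, -0.0]
ft_force: [0.2, -0.9, -0.3]
finger_gap: 0.0501
grip_force: 0.0
clock: 1.4
eef_pos: [0.4791, -0.2966, 0.2274]
orientation: [-0.134, 0.991, 0.001, -0.002]
ft_force: [0.0, 0.5, -0.7]
finger_gap: 0.0503
grip_force: 0.0
[[-0.267, -0.931, -0.248, 0.416], [0.964, -0.258, -0.072, -0.315], [0.003, -0.258, 0.966, 0.299], [0.0, 0.0, 0.0, 1.0]] [413.7   0.  319.2]
[-0.268  0.348 -0.251  0.    -0.973 -1.035] 105.38345900805572 [ 0.61143974 -0.03262366  0.36548892]
([305, 224, 23, 29, 481], [316.1, 239.4])
([38, 242, 22, 25, 473], [48.5, 254.2])
```

View pics/w1.png

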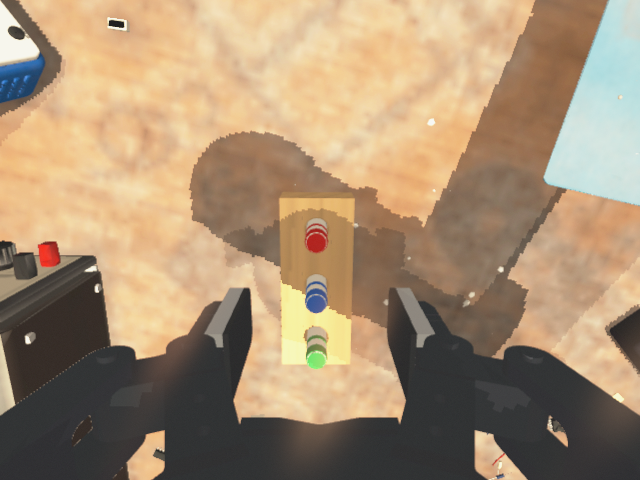

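Wrist view: the rack lies at (316,280), the red fuse top at (316,243), blue at (316,302) and green at (316,358). The pads close across the row and the red fuse stands clear.

```bash
python3 - <<'E'
from frame import *
c=cap('wrist')
h=cv2.cvtColor(c['color'],cv2.COLOR_RGB2HSV)
sub=h[215:260,300:335]
for v in range(218,258,2):print(v,h[v,316].tolist())
for n,uv in (('r',(316.3,243)),('b',(316.3,302.5)),('g',(316.3,359.5))):
    p=onz(c,*uv,.057);print(n,p.round(4),toolshift(p,.2274))
E
```

```text
218 [18, 57, 191]
220 [18, 52, 192]
222 [8, 98, 180]
224 [6, 113, 183]
226 [18, 52, 193]
228 [2, 193, 160]
230 [2, 210, 169]
232 [4, 138, 186]
234 [1, 208, 178]
236 [1, 207, 177]
238 [1, 216, 177]
240 [1, 209, 178]
242 [1, 209, 178]
244 [1, 213, 175]
246 [1, 209, 176]
248 [2, 214, 176]
250 [2, 212, 177]
252 [13, 135, 177]
254 [16, 130, 176]
256 [16, 130, 176]
r [ 0.4833 -0.2987  0.057 ] [-3.4 -2.   1.9]
b [ 0.5211 -0.2883  0.057 ] [-42.7  -2.    1.9]
g [ 0.5604 -0.2775  0.057 ] [-83.4  -2.    1.9]
```

```bash
python3 -m pendant '[{"delta_pos":[-2,-1,40],"turn":0},{"delta_pos":[-2,-1,80],"turn":0},{"delta_pos":[-2,-1,110],"turn":0},{"delta_pos":[-2,-1,121],"turn":0},{"delta_pos":[-2,-1,121],"turn":0}]' 40 40 && python3 -m pendant '[{"delta_pos":[0,0,0],"turn":0},{"delta_pos":[0,0,0],"turn":0},{"delta_pos":[0,0,0],"turn":0},{"delta_pos":[0,0,0],"turn":0}]' 5 40 && python3 -m pendant '[{"delta_pos":[0,0,-20],"turn":0},{"delta_pos":[0,0,-60],"turn":0},{"delta_pos":[0,0,-100],"turn":0},{"delta_pos":[0,0,-140],"turn":0},{"delta_pos":[0,0,-140],"turn":0}]'
python3 - <<'E'
from frame import *
c=cap('wrist','w2.png')
for b in blobs(c,(170,110,60),(8,255,255),100)[0]:
    print(b)
    print(toolshift(onz(c,*b[1],telemetry.sense()['eef_pos'][2]-.05),.25))
P=np.array([.479,.0397])
for u,v in((326.3,247),(326,246.5)):
    t=cap('top') if u>326.2 else t; print(onz(t,u,v,.082))
for u,v in ((334,234.2),(318,258.8)): print(onz(t,u,v,.082))
print(toolshift(onz(t,326.2,246.8,.082),telemetry.sense()['eef_pos'][2]),telemetry.sense()['eef_pos'])
E
```

```text
clock: 2.12
eef_pos: [0.4821, -0.298, 0.1083]
orientation: [-0.134, 0.991, -0.0, 0.0]
ft_force: [1.0, 0.4, 0.5]
finger_gap: 0.04
grip_force: 0.0
clock: 2.62
eef_pos: [0.483, -0.2976, 0.1095]
orientation: [-0.135, 0.991, -0.001, 0.001]
ft_force: [-0.6, -0.7, 5.8]
finger_gap: 0.0114
grip_force: 39.3
clock: 3.25
eef_pos: [0.4834, -0.2977, 0.2517]
orientation: [-0.134, 0.991, -0.002, 0.004]
ft_force: [0.2, -0.6, -0.1]
finger_gap: 0.0115
grip_force: 39.1
([65, 225, 20, 23, 388], [74.3, 235.9])
[ 31.3 -77.7  -0.7]
([304, 285, 32, 12, 158], [319.6, 289.7])
[13.7 -1.8 -0.7]
([302, 299, 36, 20, 415], [319.2, 307.4])
[ 7.5 -1.9 -0.7]
([302, 313, 36, 35, 999], [319.4, 329.9])
[-0.6 -1.8 -0.7]
[0.47473245 0.03481455 0.082     ]
[0.47569108 0.03536514 0.082     ]
[0.49900047 0.020029   0.082     ]
[0.45257669 0.05057298 0.082     ]
[-8.180e+01  3.217e+02  3.000e-01] [ 0.48167759 -0.29690198  0.24776754]
```

View pics/w2.png

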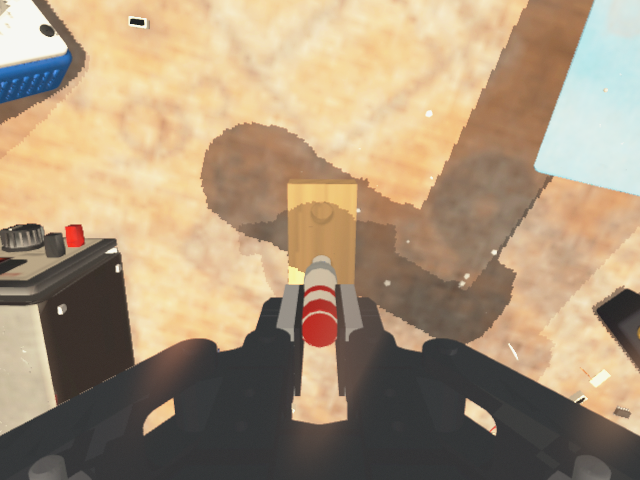

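```bash
python3 -m pendant '[{"delta_pos":[-12,50,-10],"turn":0},{"delta_pos":[-25,100,-10],"turn":0},{"delta_pos":[-38,150,-10],"turn":0},{"delta_pos":[-50,200,-10],"turn":0},{"delta_pos":[-63,250,-10],"turn":0}]' && python3 -m pendant '[{"delta_pos":[-12,50,0],"turn":0},{"delta_pos":[-19,72,0],"turn":0},{"delta_pos":[-19,72,0],"turn":0},{"delta_pos":[-19,72,0],"turn":0}]'
python3 - <<'E'
from frame import *
c=cap('wrist','w3.png');s=telemetry.sense()
print(s['qpos'].round(2),ydir(),s['eef_pos'])
for b in blobs(c,(170,110,60),(8,255,255),20)[0]:print(b,onz(c,*b[1],.082).round(4))
E
```

```text
clock: 3.98
eef_pos: [0.4753, -0.038, 0.2563]
orientation: [-0.134, 0.991, 0.0, -0.002]
ft_force: [-0.2, 0.5, 0.0]
finger_gap: 0.0118
grip_force: 39.2
clock: 4.47
eef_pos: [0.475, 0.0345, 0.2569]
orientation: [-0.134, 0.991, -0.0, -0.001]
ft_force: [0.4, 0.4, -0.4]
finger_gap: 0.0111
grip_force: 39.2
[ 0.41  0.18 -0.41 -0.   -0.98 -1.72] 105.3558397314735 [0.47514387 0.03418133 0.25707468]
([352, 208, 10, 10, 48], [356.7, 212.3]) [0.4546 0.0516 0.082 ]
([213, 225, 24, 23, 436], [224.4, 236.0]) [ 0.4905 -0.0226  0.082 ]
([442, 241, 27, 26, 297], [454.4, 253.2]) [0.4632 0.1177 0.082 ]
([284, 265, 11, 9, 46], [289.0, 269.0]) [0.5007 0.021  0.082 ]
([534, 273, 86, 70, 4064], [573.4, 307.7]) [0.4773 0.2046 0.082 ]
([304, 285, 32, 12, 151], [318.9, 289.6]) [0.5091 0.0429 0.082 ]
([302, 299, 35, 20, 402], [318.7, 307.4]) [0.521 0.046 0.082]
([302, 313, 35, 35, 987], [319.1, 329.9]) [0.5363 0.0505 0.082 ]
```

View pics/w3.png

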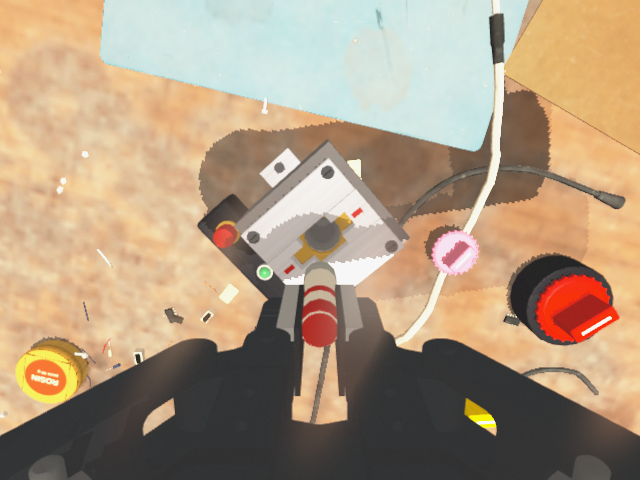

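Wrist view: the fuse hangs between the pads with its top at (319,330) and bottom at (320,265). The tester's hole is at (323,240), and the red slot marks are at (357,212) and (289,269). The large red cap is on the right at (573,308).

```bash
python3 - <<'E'
from frame import *
c=cap('wrist');s=telemetry.sense();r=R.from_quat(s['orientation']);p0=s['eef_pos']
m=np.array([.47765,.0363]);print('hole',toolshift(m,p0[2]))
for d in(.0525,.1035):print(d,proj(c,p0+r.apply([0,0,d])))
g=cv2.cvtColor(c['color'],cv2.COLOR_RGB2GRAY)
for v in(266,272,278,330):
    print(v,g[v,296:346:1].tolist() if v!=330 else '')
t=cap('top');
for b in blobs(t,(170,110,60),(8,255,255),2)[0]:
    if 310<b[1][0]<345 and 225<b[1][1]<270:print(b,onz(t,*b[1],.082))
E
```

```text
hole [-2.9  1.5 -0. ]
0.0525 [321.33727527 332.35040781]
0.1035 [320.69887847 277.35010185]
266 [181, 182, 178, 169, 161, 161, 161, 158, 159, 161, 173, 177, 159, 137, 135, 136, 137, 137, 137, 137, 137, 138, 138, 137, 137, 139, 139, 139, 138, 139, 138, 139, 138, 137, 153, 218, 247, 247, 247, 247, 247, 247, 247, 247, 247, 247, 247, 247, 247, 247]
272 [182, 183, 182, 183, 183, 184, 185, 184, 177, 148, 132, 133, 140, 159, 176, 180, 181, 181, 182, 182, 182, 183, 182, 182, 183, 183, 182, 182, 182, 184, 184, 184, 183, 182, 171, 152, 139, 138, 165, 242, 247, 247, 247, 247, 247, 247, 247, 247, 247, 247]
278 [247, 247, 247, 247, 247, 247, 247, 247, 142, 171, 179, 180, 180, 180, 181, 182, 182, 183, 182, 182, 182, 183, 182, 183, 183, 183, 183, 183, 183, 183, 183, 183, 183, 183, 184, 182, 183, 182, 179, 161, 230, 247, 247, 247, 247, 247, 247, 247, 247, 247]
330
```

```bash
python3 -m pendant '[{"delta_pos":[-3,1.5,30],"turn":0},{"delta_pos":[-3,1.5,57],"turn":0},{"delta_pos":[-3,1.5,57],"turn":0},{"delta_pos":[-3,1.5,57],"turn":0}]'
python3 - <<'E'
from frame import *
c=cap('wrist');s=telemetry.sense();r=R.from_quat(s['orientation']);p0=s['eef_pos']
B=[b for b in blobs(c,(170,110,60),(8,255,255),15)[0]]
for b in B:
    q=onz(c,*b[1],.082);print(b,q.round(4),toolshift(q,p0[2]))
im=c['color'][180:380,220:420];cv2.imwrite('pics/w4.png',cv2.resize(im,None,fx=3,fy=3)[:,:,::-1])
for d in(.0525,.1035):print(d,proj(c,p0+r.apply([0,0,d])))
E
```

```text
clock: 5.12
eef_pos: [0.4787, 0.0369, 0.2018]
orientation: [-0.134, 0.991, -0.0, 0.001]
ft_force: [0.1, 0.5, -0.1]
finger_gap: 0.0113
grip_force: 39.2
([358, 220, 14, 13, 82], [364.2, 226.0]) [0.4546 0.0515 0.082 ] [19.5 20.3 -0. ]
([185, 238, 32, 30, 676], [200.3, 252.4]) [ 0.4883 -0.0209  0.082 ] [  6.3 -58.4  -0. ]
([464, 257, 35, 32, 510], [480.9, 271.3]) [0.4612 0.1132 0.082 ] [-3.2 78.1  0. ]
([304, 285, 32, 12, 154], [319.1, 289.6]) [0.4915 0.0395 0.082 ] [-12.9  -1.    0. ]
([276, 292, 8, 6, 32], [279.7, 294.8]) [0.4994 0.0214 0.082 ] [-15.7 -20.6   0. ]
([576, 296, 64, 86, 4342], [612.1, 338.8]) [0.4776 0.1915 0.082 ] [-3.980e+01  1.492e+02  1.000e-01]
([302, 299, 35, 20, 408], [318.9, 307.4]) [0.5008 0.042  0.082 ] [-22.5  -1.1   0.1]
([302, 313, 35, 34, 984], [319.1, 329.8]) [0.5127 0.0454 0.082 ] [-34.9  -1.    0.1]
([60, 372, 8, 17, 28], [62.6, 380.0]) [ 0.577  -0.0772  0.082 ] [ -64.3 -136.3    0.2]
([0, 427, 18, 10, 27], [8.0, 431.0]) [ 0.6172 -0.1025  0.082 ] [ -96.3 -171.3    0.2]
0.0525 [322.32215949 332.70434779]
0.1035 [321.43895965 277.63210356]
```

View pics/w4.png

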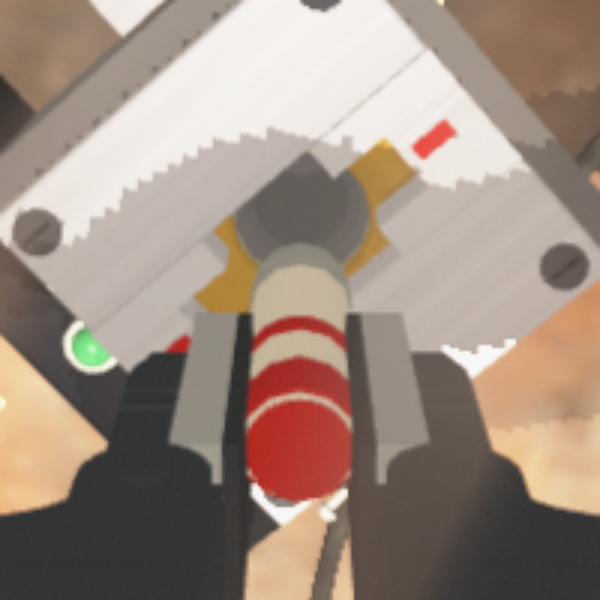

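The crop shows the fuse bottom at about (300,260) just in front of the hole at (305,215), well centred along the slot, with one red mark at (434,138). Next I make a small x correction, lower the fuse and check the force.

```bash
python3 -m pendant '[{"delta_pos":[0.7,0,20],"turn":0},{"delta_pos":[0.7,0,38],"turn":0},{"delta_pos":[0.7,0,44],"turn":0},{"delta_pos":[0.7,0,44],"turn":0},{"delta_pos":[0.7,0,44],"turn":0}]'
python3 - <<'E'
from frame import *
c=cap('wrist')
for b in blobs(c,(170,110,60),(8,255,255),15)[0]:
    if b[1][0]<420 and b[1][0]>250:
        q=onz(c,*b[1],.082);print(b,q.round(4),toolshift(q,.15))
print(telemetry.sense()['ft_force'],telemetry.sense()['eef_pos'],telemetry.sense()['wrist_torque'])
E
```

```text
clock: 5.8
eef_pos: [0.478, 0.0372, 0.1579]
orientation: [-0.134, 0.991, 0.0, 0.001]
ft_force: [-0.4, -0.5, 0.2]
finger_gap: 0.0115
grip_force: 39.2
([366, 248, 19, 16, 134], [375.4, 255.8]) [0.4546 0.0516 0.082 ] [18.6 20.   7.7]
([304, 285, 32, 12, 154], [319.1, 289.6]) [0.4733 0.035  0.082 ] [ 5.  -0.9  7.8]
([302, 299, 35, 20, 410], [318.9, 307.4]) [0.4804 0.0369 0.082 ] [-2.3 -1.   7.8]
([302, 313, 35, 34, 975], [319.1, 329.7]) [0.4895 0.0395 0.082 ] [-11.8  -0.9   7.8]
[ 0.15131322  0.25446254 -1.2316854 ] [0.47788338 0.03717073 0.15776647] [-0.03071726 -0.03643925  0.00549126]
```

```bash
python3 -m pendant '[{"delta_pos":[0,0,0],"turn":0},{"delta_pos":[0,0,0],"turn":0},{"delta_pos":[0,0,0],"turn":0}]' 40 && python3 -m pendant '[{"delta_pos":[0,0,-40],"turn":0},{"delta_pos":[0,0,-80],"turn":0},{"delta_pos":[0,0,-100],"turn":0},{"delta_pos":[0,0,-100],"turn":0}]'
python3 - <<'E'
from frame import *
c=cap('wrist');im=c['color'][150:350,200:467];cv2.imwrite('pics/w5.png',cv2.resize(im,None,fx=3,fy=3)[:,:,::-1])
t=cap('top')
for b in blobs(t,(170,110,60),(8,255,255),300)[0]:print(b,onz(t,*b[1],.045))
for b in blobs(c,(170,110,60),(8,255,255),15)[0]:
    q=onz(c,*b[1],.082);print(b,q.round(4))
E
```

```text
clock: 6.22
eef_pos: [0.4775, 0.037, 0.157]
orientation: [-0.134, 0.991, 0.0, 0.0]
ft_force: [0.1, 0.0, 0.7]
finger_gap: 0.0403
grip_force: 0.0
clock: 6.72
eef_pos: [0.478, 0.0372, 0.2585]
orientation: [-0.134, 0.991, 0.001, 0.002]
ft_force: [-0.1, -1.0, 1.1]
finger_gap: 0.0399
grip_force: 0.0
([348, 200, 11, 9, 49], [353.3, 204.0]) [0.4545 0.0515 0.082 ]
([311, 211, 21, 22, 326], [320.9, 221.6]) [0.4703 0.0355 0.082 ]
([210, 217, 24, 24, 438], [221.5, 228.6]) [ 0.491  -0.0224  0.082 ]
([439, 234, 27, 26, 289], [451.9, 245.7]) [0.4634 0.1184 0.082 ]
([281, 257, 11, 9, 47], [286.0, 260.8]) [0.5006 0.0211 0.082 ]
([531, 266, 85, 70, 4035], [570.1, 300.4]) [0.4777 0.2051 0.082 ]
([100, 332, 8, 15, 22], [103.0, 338.7]) [ 0.5859 -0.0826  0.082 ]
([525, 423, 8, 8, 18], [528.3, 426.1]) [0.5746 0.2173 0.082 ]
```

View pics/w5.png

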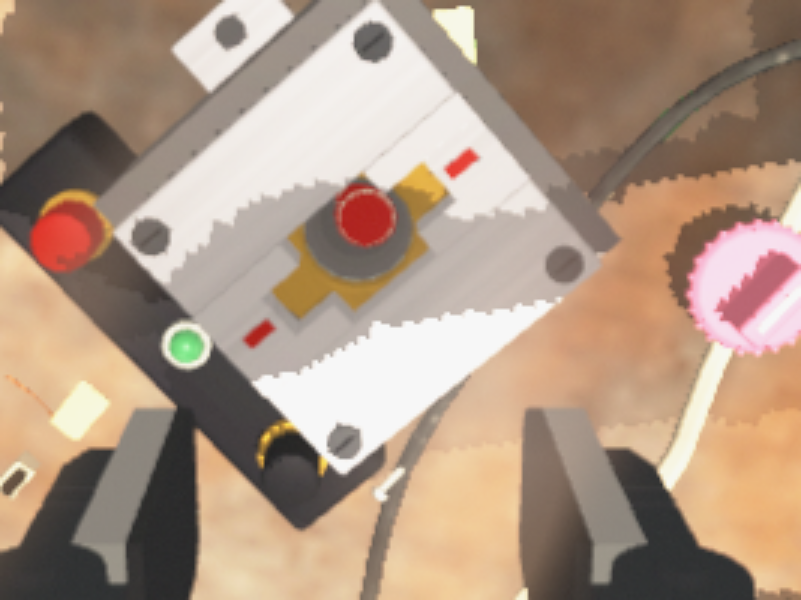

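The crop shows the red fuse top inside the keyhole at (365,215). The slot marks are at (462,163) and (259,333), and the pads are empty.

```bash
python3 - <<'E'
from frame import *
c=cap('wrist')
for z in(.057,.07,.1):print(z,proj(c,[.4777,.0363,z]),proj(c,[.4847,.0363,z])-proj(c,[.4707,.0363,z]))
b=[b for b in blobs(c,(170,110,60),(8,255,255),15)[0] if 250<b[1][0]<420];print(b)
k=np.array([.489,.2386]);p0=telemetry.sense()['eef_pos'];print(p0,toolshift(k,p0[2]))
E
```

```text
0.057 [319.08821656 227.70667229] [-5.55317486 19.48399537]
0.07 [319.10356915 232.54064705] [-5.81568876 20.34059578]
0.1 [319.1452104 245.6519671] [-6.52782019 22.6350774 ]
[([349, 204, 10, 10, 49], [353.6, 208.2]), ([311, 215, 22, 22, 334], [321.2, 225.7]), ([281, 261, 10, 10, 47], [285.8, 265.3])]
[0.4767308 0.0368009 0.2557233] [-6.540e+01  1.913e+02 -1.000e-01]
```

```bash
python3 -m pendant '[{"delta_pos":[-16,48,0],"turn":0},{"delta_pos":[-32,95,0],"turn":0},{"delta_pos":[-48,143,0],"turn":0},{"delta_pos":[-65,191,0],"turn":0},{"delta_pos":[-65,191,0],"turn":0}]' && python3 -m pendant '[{"delta_pos":[0,0,0],"turn":0},{"delta_pos":[0,0,0],"turn":0}]'
python3 - <<'E'
from frame import *
c=cap('wrist');im=c['color'][150:390,200:467];cv2.imwrite('pics/w6.png',cv2.resize(im,None,fx=2.5,fy=2.5)[:,:,::-1])
s=telemetry.sense();print(s['qpos'].round(2),s['eef_pos'],ydir())
for b in blobs(c,(170,110,60),(8,255,255),200)[0]:
    print(b,onz(c,*b[1],.045))
E
```

```text
clock: 7.5
eef_pos: [0.4892, 0.2411, 0.2549]
orientation: [-0.136, 0.991, -0.001, -0.001]
ft_force: [-0.2, 0.7, -0.6]
finger_gap: 0.0403
grip_force: 0.0
clock: 7.75
eef_pos: [0.4891, 0.2373, 0.2563]
orientation: [-0.133, 0.991, -0.0, -0.001]
ft_force: [-1.2, 0.1, -0.4]
finger_gap: 0.0402
grip_force: 0.0
[ 0.75  0.29 -0.26 -0.   -1.02 -2.05] [0.48918439 0.23726574 0.25662215] 105.33183534879655
([435, 176, 57, 54, 2234], [462.9, 201.9]) [0.44866452 0.32829409 0.045     ]
([286, 184, 78, 77, 4348], [324.0, 221.9]) [0.48788099 0.23951718 0.045     ]
([465, 250, 72, 107, 3585], [504.9, 302.8]) [0.51137538 0.38487229 0.045     ]
([291, 366, 38, 40, 705], [309.7, 385.0]) [0.61696365 0.26394268 0.045     ]
```

View pics/w6.png

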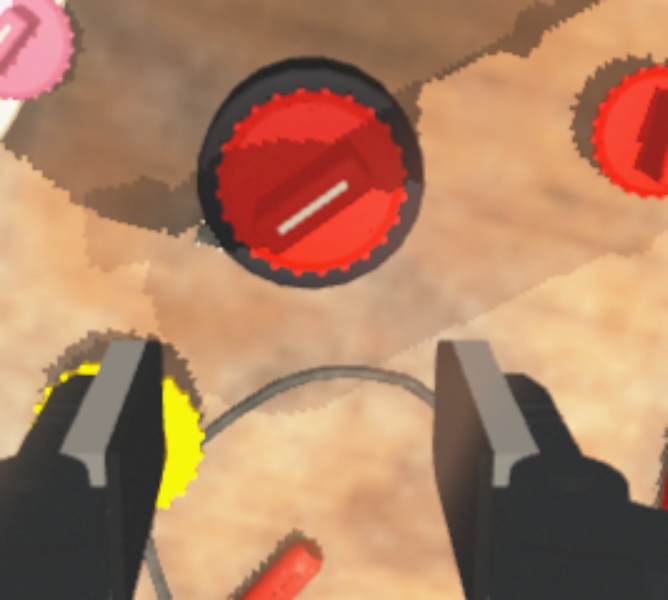

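The crop shows the large red cap centred at (312,185) in its black stand. The white stripe on the wing top runs from (282,232) to (346,184).

```bash
python3 - <<'E'
from frame import *
c=cap('wrist')
a=onz(c,200+282/2.5,150+232/2.5,.061);b=onz(c,200+346/2.5,150+184/2.5,.061)
print(a,b,(a+b)/2,np.degrees(np.arctan2(*(b-a)[1::-1])),np.linalg.norm(b-a))
# red disc outline: centre on flange plane z=.036
m=blobs(c,(170,110,60),(8,255,255),200);l=m[1]
i=[k for k in range(1,l.max()+1) if (l==k).sum()>3500 and abs(np.where(l==k)[1].mean()-324)<15][0]
cs,_=cv2.findContours((l==i).astype(np.uint8),0,2);e=cv2.fitEllipse(cv2.convexHull(max(cs,key=cv2.contourArea)));print(e,onz(c,*e[0],.036))
print(toolshift((a+b)/2,.25),telemetry.sense()['eef_pos'])
E
```

```text
[0.50048647 0.2350646  0.061     ] [0.48322196 0.24794282 0.061     ] [0.49185422 0.24150371 0.061     ] 143.2794008821654 0.02153860604428778
((324.1059265136719, 221.84625244140625), (76.43367004394531, 77.65943908691406), 93.59947204589844) [0.49008518 0.24033737 0.036     ]
[-3.6  3.3  6.9] [0.48927138 0.23735567 0.25685428]
```

```bash
python3 -m pendant '[{"delta_pos":[-2.5,3,0],"turn":-10.6},{"delta_pos":[-2.5,3,0],"turn":-21.2},{"delta_pos":[-2.5,3,0],"turn":-31.8},{"delta_pos":[-2.5,3,0],"turn":-42.4},{"delta_pos":[-2.5,3,0],"turn":-53}]' && python3 -m pendant '[{"delta_pos":[0,0,0],"turn":-10.6},{"delta_pos":[0,0,0],"turn":-21.2},{"delta_pos":[0,0,0],"turn":-31.8},{"delta_pos":[0,0,0],"turn":-42.4},{"delta_pos":[0,0,0],"turn":-53}]' &&  python3 -m pendant '[{"delta_pos":[0,0,10],"turn":-10.6},{"delta_pos":[0,0,20],"turn":-21.2},{"delta_pos":[0,0,40],"turn":-22},{"delta_pos":[0,0,40],"turn":-22},{"delta_pos":[0,0,40],"turn":-22}]'
python3 - <<'E'
from frame import *
c=cap('wrist');im=c['color'][150:390,190:457];cv2.imwrite('pics/w7.png',cv2.resize(im,None,fx=2.5,fy=2.5)[:,:,::-1])
s=telemetry.sense();print(s['qpos'].round(2),s['eef_pos'],ydir())
l,n=blobs(c,(170,110,60),(8,255,255),200)
for b in l:print(b)
# white stripe within cap
h=cv2.cvtColor(c['color'],cv2.COLOR_RGB2HSV);w=cv2.inRange(h,np.array([0,0,130]),np.array([180,90,255]))
hull=np.zeros_like(w);k=max(l,key=lambda b:b[0][4] if 250<b[1][0]<400 else 0);x,y,ww,hh,_=k[0]
cv2.ellipse(hull,(x+ww//2,y+hh//2),(ww//2-8,hh//2-8),0,0,360,255,-1);w&=hull
cs,_=cv2.findContours(w,0,2)
for q in cs:
    if cv2.contourArea(q)>15:
        r=cv2.minAreaRect(q);P=onz(c,*r[0],.061);print(r,P,toolshift(P,.2));bx=cv2.boxPoints(r)
        ws=[onz(c,*p,.061) for p in bx];d=max((ws[1]-ws[0],ws[2]-ws[1]),key=np.linalg.norm);print(np.degrees(np.arctan2(d[1],d[0])),np.linalg.norm(d))
E
```

```text
clock: 8.48
eef_pos: [0.491, 0.2411, 0.2572]
orientation: [-0.564, 0.826, 0.0, 0.0]
ft_force: [-0.4, 0.7, 0.2]
finger_gap: 0.04
grip_force: 0.0
clock: 9.1
eef_pos: [0.491, 0.2411, 0.2572]
orientation: [0.873, -0.487, 0.0, -0.0]
ft_force: [0.9, -0.4, -0.2]
finger_gap: 0.0403
grip_force: 0.0
clock: 9.72
eef_pos: [0.4913, 0.2418, 0.2177]
orientation: [0.949, -0.314, 0.0, -0.0]
ft_force: [0.1, -0.5, -0.1]
finger_gap: 0.0401
grip_force: 0.0
[ 0.75  0.33 -0.31  0.   -0.93  0.18] [0.49136875 0.24194982 0.21791803] -126.61298118775419
([122, 30, 39, 68, 1579], [141.5, 62.8])
([445, 139, 18, 40, 326], [453.0, 158.6])
([426, 141, 28, 45, 242], [434.8, 166.8])
([277, 189, 89, 87, 5646], [320.7, 231.4])
([53, 243, 117, 114, 2988], [113.1, 294.1])
([28, 268, 108, 84, 2441], [76.2, 311.6])
([257, 333, 17, 39, 331], [266.0, 352.1])
((320.95635986328125, 244.9840087890625), (3.1456985473632812, 36.072635650634766), 1.6846843957901) [0.49078024 0.24045271 0.061     ] [ 0.4  1.6 17.9]
-38.14657169186505 0.02155122415105583
```

View pics/w7.png

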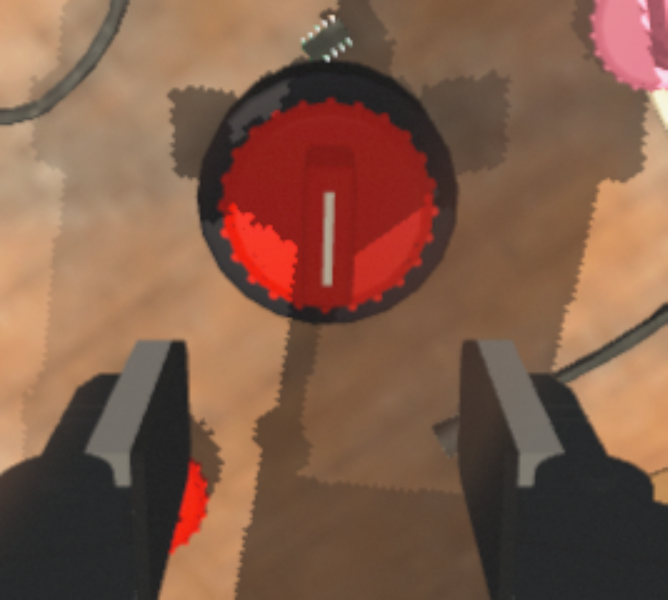

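The crop shows the wing upright in the image with its stripe at (328,240), centred between the pads. I'll turn 1.5°, shift 1 mm, then go down and grip.

```bash
python3 -m pendant '[{"delta_pos":[0,1,40],"turn":1},{"delta_pos":[0,1,75],"turn":1},{"delta_pos":[0,1,98],"turn":1},{"delta_pos":[0,1,108],"turn":1},{"delta_pos":[0,1,108],"turn":1}]' && python3 -m pendant '[{"delta_pos":[0,0,0],"turn":0},{"delta_pos":[0,0,0],"turn":0},{"delta_pos":[0,0,0],"turn":0},{"delta_pos":[0,0,0],"turn":0}]' 3 110 && python3 -m pendant '[{"delta_pos":[0,0,-30],"turn":0},{"delta_pos":[0,0,-70],"turn":0},{"delta_pos":[0,0,-110],"turn":0},{"delta_pos":[0,0,-130],"turn":0},{"delta_pos":[0,0,-130],"turn":0}]'
python3 - <<'E'
from frame import *
s=telemetry.sense();m=np.array([.4777,.0363]);print(s['eef_pos'],ydir(),toolshift(m,s['eef_pos'][2]),s['qpos'].round(2))
c=cap('wrist')
h=cv2.cvtColor(c['color'],cv2.COLOR_RGB2HSV);w=cv2.inRange(h,np.array([0,0,130]),np.array([180,90,255]))
cs,_=cv2.findContours(w,0,2)
for q in cs:
    r=cv2.minAreaRect(q)
    if cv2.contourArea(q)>30 and 290<r[0][0]<350 and max(r[1])>15: print(r)
for b in blobs(c,(170,110,60),(8,255,255),200)[0]:print(b)
E
```

```text
clock: 10.4
eef_pos: [0.4906, 0.2413, 0.1092]
orientation: [0.947, -0.322, 0.0, -0.0]
ft_force: [-0.1, 0.1, -0.9]
finger_gap: 0.0401
grip_force: 0.0
clock: 10.9
eef_pos: [0.4909, 0.2416, 0.1104]
orientation: [0.947, -0.322, 0.001, -0.001]
ft_force: [-1.5, -0.3, 7.5]
finger_gap: 0.01
grip_force: 108.2
clock: 11.52
eef_pos: [0.4907, 0.2415, 0.2406]
orientation: [0.947, -0.322, 0.001, -0.002]
ft_force: [0.0, -0.0, -1.7]
finger_gap: 0.0101
grip_force: 107.6
[0.49071126 0.24154497 0.24064838] -127.58914843059692 [114.9 170.6  -0.7] [ 0.75  0.31 -0.28 -0.   -0.98  0.16]
((319.4999694824219, 337.4999694824219), (60.99999237060547, 4.999999046325684), 90.0)
((313.3791809082031, 161.4070587158203), (5.8532233238220215, 23.839693069458008), 37.5685920715332)
((311.0, 26.0), (52.0, 80.0), 90.0)
([135, 40, 37, 63, 1328], [153.7, 70.3])
([417, 131, 35, 49, 872], [435.1, 157.8])
([226, 230, 167, 153, 10778], [313.8, 291.5])
([51, 238, 131, 117, 5263], [118.8, 298.5])
```

```bash
python3 -m pendant '[{"delta_pos":[25,37,0],"turn":-1},{"delta_pos":[50,74,0],"turn":-2},{"delta_pos":[75,111,0],"turn":-3},{"delta_pos":[100,148,0],"turn":-4.1},{"delta_pos":[114.5,170,0],"turn":-4.1}]' && python3 -m pendant '[{"delta_pos":[0,0,20],"turn":0},{"delta_pos":[0,0,30],"turn":0},{"delta_pos":[0,0,30],"turn":0},{"delta_pos":[0,0,30],"turn":0}]'
python3 - <<'E'
from frame import *
c=cap('wrist','w8.png');s=telemetry.sense();r=R.from_quat(s['orientation']);p0=s['eef_pos']
print(p0,ydir(),toolshift([.4777,.0365],p0[2]),s['qpos'].round(2),r.as_matrix()[:,2].round(4))
print(proj(c,p0+r.apply([0,0,.0494])),proj(c,p0+r.apply([.01,0,.0494])))
h=cv2.cvtColor(c['color'],cv2.COLOR_RGB2HSV);w=cv2.inRange(h,np.array([0,0,130]),np.array([180,90,255]))
for q in cv2.findContours(w,0,2)[0]:
    q=cv2.minAreaRect(q)
    if 310<q[0][0]<330 and max(q[1])>40:print(q)
for b in blobs(c,(170,110,60),(8,255,255),10)[0]:
    if 230<b[1][0]<400:print(b,onz(c,*b[1],.082))
E
```

```text
clock: 12.2
eef_pos: [0.476, 0.0346, 0.2371]
orientation: [0.957, -0.289, -0.002, 0.001]
ft_force: [0.6, 1.3, -1.3]
finger_gap: 0.0098
grip_force: 107.6
clock: 12.7
eef_pos: [0.4776, 0.037, 0.209]
orientation: [0.958, -0.288, 0.0, 0.0]
ft_force: [-0.1, -0.2, -0.9]
finger_gap: 0.0101
grip_force: 107.7
[0.47767064 0.03703688 0.20920195] -123.4397686090282 [ 0.3  0.4 -0. ] [ 0.42  0.24 -0.48  0.   -0.86  0.57] [ 6.e-04  1.e-04 -1.e+00]
[316.96612962 339.06301358] [316.96894044 310.62083109]
((319.0, 402.5), (43.0, 50.0), 90.0)
((319.4999694824219, 337.4999694824219), (60.99999237060547, 4.999999046325684), 90.0)
([378, 130, 30, 28, 645], [392.4, 142.6]) [ 0.50757536 -0.02438143  0.082     ]
([318, 202, 6, 14, 83], [320.5, 208.4]) [0.49990833 0.0208494  0.082     ]
([246, 231, 146, 151, 9697], [319.0, 288.3]) [0.46546188 0.04440352 0.082     ]
```

View pics/w8.png

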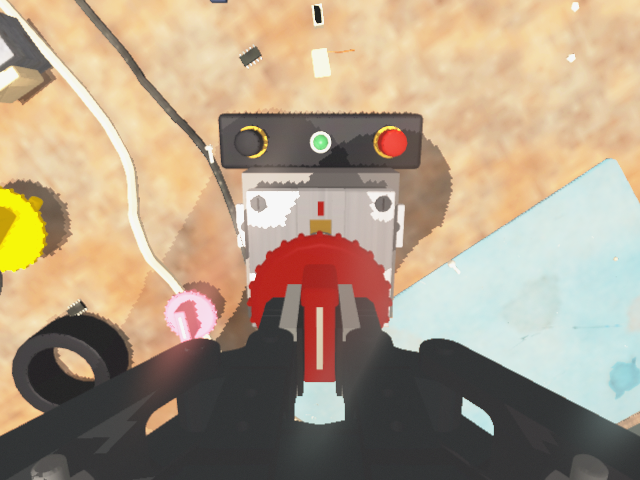

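The wrist view shows the cap centred at (319,290) above the plate. Its wing stripe at (319.5,337) lines up with the slot's red mark at (320.5,208). I'll lower it into the slot.

```bash
python3 -m pendant '[{"delta_pos":[-0.3,0,12],"turn":0},{"delta_pos":[-0.3,0,22],"turn":0},{"delta_pos":[-0.3,0,27],"turn":0},{"delta_pos":[-0.3,0,31],"turn":0},{"delta_pos":[-0.3,0,34],"turn":0}]'; python3 -c "
from h import *
s=telemetry.sense();print(s['ft_force'],s['wrist_torque'],s['eef_pos'])"
```

```text
clock: 13.38
eef_pos: [0.4772, 0.0368, 0.1747]
orientation: [0.958, -0.288, 0.0, -0.0]
ft_force: [-0.5, 0.1, -0.1]
finger_gap: 0.0099
grip_force: 107.7
[-0.46465251  0.09553369 -0.09384208] [ 0.03237941 -0.04707365  0.02381524] [0.47717732 0.03678506 0.17470253]
```

```bash
python3 -m pendant '[{"delta_pos":[0,0,4],"turn":0},{"delta_pos":[0,0,7],"turn":0},{"delta_pos":[0,0,9],"turn":0},{"delta_pos":[0,0,9],"turn":0}]' && python3 -m pendant '[{"delta_pos":[0,0,1],"turn":0},{"delta_pos":[0,0,2],"turn":0},{"delta_pos":[0,0,3],"turn":0},{"delta_pos":[0,0,3],"turn":0}]'
```

```text
clock: 13.88
eef_pos: [0.4773, 0.0368, 0.1664]
orientation: [0.958, -0.288, 0.0, -0.0]
ft_force: [-1.6, 0.1, 3.7]
finger_gap: 0.0099
grip_force: 108.4
clock: 14.38
eef_pos: [0.4773, 0.0368, 0.1636]
orientation: [0.958, -0.288, 0.0, -0.0]
ft_force: [-2.4, 0.3, 7.3]
finger_gap: 0.0098
grip_force: 108.5
```

```bash
python3 -m pendant '[{"delta_pos":[0,0,1],"turn":0},{"delta_pos":[0,0,1],"turn":0}]' && python3 -m pendant '[{"delta_pos":[0,0,1],"turn":0},{"delta_pos":[0,0,1],"turn":0}]'&& python3 -m pendant '[{"delta_pos":[0,0,1],"turn":0},{"delta_pos":[0,0,1],"turn":0}]'
```

```text
clock: 14.62
eef_pos: [0.4773, 0.0368, 0.1627]
orientation: [0.958, -0.288, 0.0, -0.0]
ft_force: [-2.3, -1.1, 8.6]
finger_gap: 0.0101
grip_force: 108.6
clock: 14.88
eef_pos: [0.4773, 0.0368, 0.1624]
orientation: [0.958, -0.288, 0.0, -0.0]
ft_force: [-4.4, 0.0, 12.2]
finger_gap: 0.01
grip_force: 109.8
clock: 15.12
eef_pos: [0.4773, 0.0368, 0.1624]
orientation: [0.958, -0.288, 0.001, -0.0]
ft_force: [-6.3, 1.6, 19.1]
finger_gap: 0.0095
grip_force: 110.8
```

```bash
python3 -m pendant '[{"delta_pos":[0,0,0],"turn":9},{"delta_pos":[0,0,0],"turn":18},{"delta_pos":[0,0,0],"turn":27},{"delta_pos":[0,0,0],"turn":36},{"delta_pos":[0,0,0],"turn":45}]' && python3 -m pendant '[{"delta_pos":[0,0,0],"turn":9},{"delta_pos":[0,0,0],"turn":18},{"delta_pos":[0,0,0],"turn":27},{"delta_pos":[0,0,0],"turn":36},{"delta_pos":[0,0,0],"turn":45}]'&& python3 -m pendant '[{"delta_pos":[0,0,0],"turn":0},{"delta_pos":[0,0,0],"turn":0}]'
python3 - <<'E'
from frame import *
s=telemetry.sense();print(s['wrist_torque'],ydir(),s['ft_force'],s['eef_pos'],s['qpos'].round(2))
c=cap('wrist','w9.png')
h=cv2.cvtColor(c['color'],cv2.COLOR_RGB2HSV);w=cv2.inRange(h,np.array([0,0,130]),np.array([180,90,255]))
for q in cv2.findContours(w,0,2)[0]:
    q=cv2.minAreaRect(q)
    if 300<q[0][0]<340 and max(q[1])>40:print(q)
E
```

```text
clock: 15.75
eef_pos: [0.4779, 0.0366, 0.1624]
orientation: [0.774, -0.634, 0.001, -0.001]
ft_force: [-4.3, -1.4, 16.6]
finger_gap: 0.0097
grip_force: 110.3
clock: 16.38
eef_pos: [0.4775, 0.0363, 0.1624]
orientation: [-0.472, 0.882, -0.001, 0.0]
ft_force: [-5.0, -2.8, 18.8]
finger_gap: 0.0101
grip_force: 110.4
clock: 16.62
eef_pos: [0.4776, 0.0363, 0.1624]
orientation: [-0.474, 0.881, -0.001, 0.0]
ft_force: [-4.4, -1.7, 17.7]
finger_gap: 0.0097
grip_force: 110.5
[-0.67567881  1.41662843 -0.03478879] 146.57764031477305 [-4.39613207 -1.71894967 17.74720569] [0.47757955 0.03628548 0.16238576] [ 0.42  0.3  -0.53  0.   -0.73 -1.  ]
((318.7441711425781, 403.3251953125), (41.54359436035156, 50.505287170410156), 88.09085083007812)
((319.4999694824219, 337.4999694824219), (60.99999237060547, 4.999999046325684), 90.0)
((325.80584716796875, 266.449951171875), (165.94683837890625, 204.80857849121094), 89.70767974853516)
((319.5, 180.5), (361.0, 639.0), 90.0)
```

```bash
python3 -m pendant '[{"delta_pos":[0,0,0],"turn":1},{"delta_pos":[0,0,0],"turn":2},{"delta_pos":[0,0,0],"turn":2},{"delta_pos":[0,0,0],"turn":2}]'
python3 - <<'E'
from frame import *
s=telemetry.sense();print(s['wrist_torque'],ydir(),s['ft_force'],s['eef_pos'])
E
```

```text
clock: 17.18
eef_pos: [0.4775, 0.0363, 0.1624]
orientation: [-0.459, 0.889, -0.001, 0.0]
ft_force: [-5.5, -2.7, 18.8]
finger_gap: 0.0096
grip_force: 110.5
[-0.63169764  1.55493741  0.0603701 ] 144.602162202842 [-5.53137022 -2.71084471 18.83636246] [0.47752882 0.03632925 0.16238382]
```

View pics/w9.png

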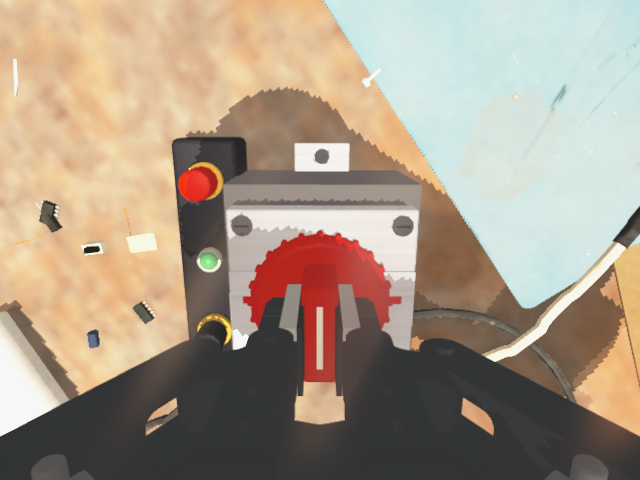

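The cap sits flush on the plate at (320,290). Its wing at (319,340) is now square to the slot, whose marks show at (248,300) and (393,300). The height reads flush, the press is 19 N and the turn is about 92°, so I'm handing in.

```bash
python3 -c "
from bench import ticket
print(ticket.sign_off())"
```

```text
the job is handed in; nothing more can be done
None
```

I handed the job in at about 17 s of the 64 s allowed: the red-banded fuse is in the well (its depth checked from one wrist-camera view), the other two were left in the rack, and the red cap is still gripped, held flush with about 19 N and turned about 92° clockwise; sign-off returned no verdict.

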